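# Hang a furniture foot on the finishing rail and hold the clamp lever at five clicks

## Robot

A 6-joint arm with a two-finger parallel gripper is mounted at the origin on the work surface. World frame = base frame: x ahead of the robot, y to its left, z up, the work surface at z = 0. Lengths are in mm, angles in rad, forces in N, time in s.
With the tool pointing down it reaches from about 275 to 725 mm from the base axis. Payload 15.9 kg.
Tool frame: the origin (TCP) lies between the finger pads; the fingertips stand 19 mm ahead of it and the grasp point (between the pads) is the TCP (manip.tips_ahead is the distance from the TCP to the fingertips, in mm); z points along the fingers, x is the direction in which the jaws open and shut, and the axes are right-handed (so a half turn about z gives the same grasp; the last joint's range is limited). The gripper opens to 85 mm and grips with 20 to 120 N. Pads are 22 mm wide; open, the fingers measure 114 mm over their backs; the gripper's body (76 mm by 85 mm) begins 54 mm behind the grasp point. The pads swing forward as they close: fully open they stand 13 mm farther back than shut.
Start: joints at [-1.164, 0.213, -0.034, 1.323, 0, 1.571], TCP at [197.829, -459.183, 250.306] pointing down, gripper open.
Joint ranges: [-2.98, 2.98], [-0.74, 1.72], [-1.14, 1.35], [-2.1, 2.04], [-1.57, 1.44], [-3.14, 3.14]. Speed limits (rad/s): [1.89, 1.89, 2.39, 2.57, 3.14, 3.14].

## Interface

Orientations are given as a rotation vector (axis times angle).
In Python, from station import manip gives the robot as it stands. The module is installed in compiled form; this text tells all that it offers.
- The arm moves only by the tool send_rows, never from a script. Its argument "plan" is a list of rows, each a list of 6 numbers: the shift along the tool's x, y, z in m, then the turn, a rotation vector about the tool's x, y, z in degrees. In form: [[x, y, z, ax, ay, az], ...]. A call has 1 to 20 rows; each row shifts and turns the commanded pose from where the row before left it, along the tool's axes as they then stand; what a row does not reach is not made up. A row lasts 1/8 s, in which the tool goes at most 62.5 mm and 10.7 degrees, less where a joint would pass 70% of its speed; a pose out of reach is approached as far as the arm can. A call with a gripper value outside its range is refused whole. "grip" is the opening, from 0 (shut) to 1 (fully open), set as the call begins (left out, the last holds). The fingers move at their own pace and stop on an object; the grip force is fixed at half the most. Time passes only in rows, so rows that do not move let the fingers close. It gives the time, the measured TCP pose, the force and the opening at its end, in the units of the state.
- manip.get_obs(): the state, without advancing time (a new reading comes with each control period).
- manip.camera(name): name is "scene" or "top"; returns a dict with "color" (384x512x3 uint8, blue, green, red), "z_map" (384x512 float32, mm along the optical axis (not along the pixel's ray), 0 where there is no reading), "intrinsics" (3x3 intrinsics, pixels), "R" (3x3) and "t" (3): a world point X has camera coordinates R X + t. Camera axes: x right, y down, z forward; pixel columns grow to the right and rows downward; lengths in mm; the calibration is good to about 2 mm. A picture is of the moment at which its call begins.
- manip.close_job(): hands the job in, once; it reports no verdict.
The state is a dict: "t": time; "joint_positions": joint angles; "qvel": joint speeds; "effort": joint torques, N m; "eef_pos": TCP position; "tcp_rot": TCP orientation; "ft_force": force on the tool from outside, world axes, zero at the start; "torque": the same for the moment, N m; "gripper_width": finger opening in mm.
Only numpy, scipy, OpenCV 4.12 (cv2) and the standard library are available. Lean on these libraries where they do the work, as an engineer would, in place of code of your own. Each camera call takes 0.05 s, during which the arm holds its last target.

## Task

Take the furniture foot that has a hook by its wooden grip, hook it on the rail at the open end, well away from the clamp, and slide it along the rail until it hangs over the clamp's pointer; leave it hanging there. Then swing the clamp's lever round towards the robot by exactly five clicks, no further, to bring the pad up against the foot, and finish while still holding the lever at the fifth click, because it springs back if released. Leave the other things on the bench alone.

Things in the scene. Friction and masses are not known exactly. Their poses are not given: they have to be found in the camera images.
- grip (a point): Centre of the hanger's grip, a dark wood block 22 x 20 x 50 mm (x, y, z) on a bent steel strap hook 22 mm wide that carries a turned wooden foot (60 mm wide, 70 tall; 0.28 kg in all). Stands upright; point 194 mm above the underside, on its axis. z up; y must lie along the rail. The hook's inside is 32 mm wide in x, free tip at +x ending 61 mm below this point, stem at -x; see seat.
- seat (a point): Point of the hanger, on its axis 38.7 mm below the grip point, where the rail's axis lies when the hook is fully seated on the rail. Axes as for the grip, +x away from the robot at the start. The rail must come in sideways from +x, under the tip (it ends 22 mm below this point, so keep the rail's axis some 40 mm below it), above the foot, as far as x = 0; then lower the hanger 40 mm to seat it.
- rail_mid (a point): Middle of the rail's axis: level steel bar, 14 mm diameter, 200 mm above the bench, along this point's y, with posts (tops 212 mm above the bench) at y = -210 and +210 mm. A plank 90 mm wide, 18 mm thick lies below. The clamp stands somewhere at y = -110 to -20 mm; hook on in the open +y part, e.g. at y = +100 mm.
- mark (a point): The mark: point of the rail's axis straight above the clamp's flat steel pointer (14 mm wide, lying on the plank across under the rail). The hanger belongs here. y along the rail (+y: open end), -x towards the clamp and robot. The clamp's pad (44 mm wide, 63-97 mm above the bench) waits 57 mm off at -x and advances 5.5 mm a click.
- pivot (a point): On the upright axis of the clamp's lever, 130 mm above the bench (the knob's height), 115 mm from the mark on its -x side. The hub below ends 108 mm above the bench. Axes as for the mark; at rest the lever points along -y.
- knob (a point): Middle of the upright round knob on the lever: 24 mm diameter, from 102 to 152 mm above the bench, point at 130 mm. Moves on a level circle of 100 mm radius about the pivot, clockwise seen from above, from -y towards -x (the robot). A click every 0.21 rad (21 mm). A spring always pushes it back: 1 to 10 N, rising before each click and dropping as it clicks; let go and it returns to rest.
- lever (a joint): Angle of the clamp's lever in rad: 0 at rest, 0.21 at the first click, 1.05 at the fifth, end stop at the eighth.
- spare_foot_mid (a point): spare furniture foot, turned wood, 60 mm diameter, 70 mm tall, without any hook; point at its centre. Bystander: leave it alone.
- tin: open metal tin, 76 mm diameter, 75 mm tall; origin at centre of underside. Bystander: leave it alone.
- glue: white bottle, 56 mm diameter, 150 mm tall; origin at centre of underside. Bystander: leave it alone.
- sander: cork sanding block 110 x 65 x 40 mm; origin at centre of underside. Bystander: leave it alone.
- offcut: flat wood offcut 160 x 45 x 18 mm; origin at centre of underside. Bystander: leave it alone.
- screwdriver: screwdriver lying on the table; origin on its underside. Bystander: leave it alone.
- jar: glass jar with steel lid, 68 mm diameter, 80 mm tall; origin at centre of underside. Bystander: leave it alone.

How it is judged (in metres and radians):
On the way, in this order (a step that is already met when the one before it is completed fails the run):
1. the hanger's hook is seated on the rail, at least 70 mm to the open side of the mark (z of seat in the frame of rail_mid between -0.008 and 0.01 m and x of seat in the frame of rail_mid between -0.01 and 0.01 m and angle between grip's own z axis and vertical below 0.25 rad and y of seat in the frame of mark above 0.07 m), for 0.2 s.
2. it slides along the rail, still hooked, towards the mark (z of seat in the frame of rail_mid between -0.008 and 0.01 m and x of seat in the frame of rail_mid between -0.01 and 0.01 m and angle between grip's own z axis and vertical below 0.25 rad and y of seat in the frame of mark between 0.02 and 0.055 m).
3. the hanger hangs at the mark by itself, the lever still at rest (z of seat in the frame of rail_mid between -0.008 and 0.01 m and x of seat in the frame of rail_mid between -0.01 and 0.01 m and angle between grip's own z axis and vertical below 0.25 rad and y of seat in the frame of mark between -0.012 and 0.012 m and contact force between the fingers and hanger below 0.05 N and linear speed of hanger below 0.05 m/s and value of joint lever below 0.1 rad), for 0.2 s.
At the end, for the whole second after the job is handed in: The hanger hangs upright, fully seated on the rail, within 12 mm of the mark and untouched by the robot, while the fingers hold the lever at the fifth click (1.05 rad, within 0.09 rad), pressing it with more than 0.8 N (z of seat in the frame of rail_mid between -0.008 and 0.01 m and x of seat in the frame of rail_mid between -0.01 and 0.01 m and angle between grip's own z axis and vertical below 0.25 rad and y of seat in the frame of mark between -0.012 and 0.012 m and contact force between each of the arm, the fingers and hanger below 0.05 N and contact force between hanger and rail above 0.5 N and value of joint lever between 0.9555 and 1.1445 rad and contact force between the fingers and lever above 0.8 N); the arm keeps its last pose, push and grip.
It fails at once if the lever is pushed past the fifth click towards the sixth (beyond 1.2 rad) (value of joint lever above 1.2 rad).
It fails at once if the hanger is tipped over (angle between grip's own z axis and vertical above 0.7 rad).
It fails at once if a bystander is moved by more than 30 mm (distance of any of spare_foot_mid, tin, glue, sander, offcut, screwdriver, jar from where it was at the start of the episode above 0.03 m).
It also fails if it takes over 70 s, if anything falls off the work surface, if the arm or the gripper's body presses on something with over 40 N, if the wrist force passes 120 N, or if a joint passes its speed limit or range.

## Working session

There is one attempt and no reset: what is moved stays moved. The work goes in short steps, Python scripts to look and compute and a tool call to move; the robot and the scene stay as the last step left them, time stands still between calls to the robot, and variables do not carry over. Pictures are saved under pics/ and viewed, and the job is handed in when it is done.

Besides the shell and the picture viewer there is one more tool, called after "Call:" by a JSON object that holds its "op" and its "data". send_rows: Moves the arm, as the interface text tells. Its arguments: {"type":"object","properties":{"plan":{"type":"array","items":{"type":"array","items":{"type":"number"}}},"grip":{"type":"number"}},"required":["plan"]}

```bash
mkdir -p pics
cat > h.py <<'E'
import numpy as np, cv2
from station import manip
def shot(name,tag):
    c=manip.camera(name); cv2.imwrite(f'pics/{tag}.png',c['color'])
    np.savez(f'pics/{tag}.npz',**{k:np.array(v) for k,v in c.items()}); return c
def world(c,u,v,d):
    K=np.array(c['intrinsics']);p=np.linalg.inv(K)@np.array([u,v,1.])*d
    return np.array(c['R']).T@(p-np.array(c['t']))
def cloud(c):
    K=np.array(c['intrinsics']);Z=c['z_map'];h,w=Z.shape
    u,v=np.meshgrid(np.arange(w),np.arange(h))
    P=np.stack([(u-K[0,2])/K[0,0]*Z,(v-K[1,2])/K[1,1]*Z,Z],-1)
    return (P-np.array(c['t']))@np.array(c['R'])
def plane(c,u,v,z):
    K=np.array(c['intrinsics']);R=np.array(c['R']);o=-R.T@np.array(c['t'])
    d=R.T@np.linalg.inv(K)@np.array([u,v,1.]);return o+d*(z-o[2])/d[2]
E
python3 - <<'E'
from h import *
for n in('scene','top'):
    c=shot(n,n+'0');print(n,c['intrinsics'],-np.array(c['R']).T@c['t'],c['R'])
    z=c['z_map'];print((z>0).mean())
print(manip.get_obs())
E
```

```text
scene [[356.34050902   0.         260.37468609]
 [  0.         356.34050902 195.95185616]
 [  0.           0.           1.        ]] [1368.54685189 -179.69955095  671.08116763] [[ 0.20433753  0.97889957  0.00134091]
 [ 0.54603942 -0.11284429 -0.83012476]
 [-0.81245746  0.17035783 -0.55757608]]
0.9957784016927084
top [[362.15286604   0.         250.58540504]
 [  0.         362.15286604 193.31390021]
 [  0.           0.           1.        ]] [ 354.95257794  -47.9505364  1228.05057225] [[ 0.1472616  -0.98909637  0.00154677]
 [-0.96053118 -0.14338144 -0.23837284]
 [ 0.23599549  0.03361745 -0.97117249]]
0.9958445231119791
{'t': 0.1, 'joint_positions': array([-1.16399279e+00,  2.13347953e-01, -3.49356324e-02,  1.32347694e+00,
       -1.56721245e-05,  1.57078832e+00]), 'qvel': array([-0.00118102, -0.00215881,  0.00173998, -0.00152853, -0.00021783,
       -0.00104134]), 'effort': array([-2.02966410e-03, -6.87244177e+01,  4.87808740e+01,  1.20665660e-02,
        9.64781270e-05,  4.47574121e-05]), 'eef_pos': array([ 197.73373925, -458.96517992,  249.86923245]), 'tcp_rot': array([-2.62395743e+00,  1.72661591e+00,  1.27852634e-03]), 'ft_force': array([-0.27776925, -0.39124452, -0.24465677]), 'torque': array([ 0.00534003,  0.02043108, -0.00161925]), 'gripper_width': 85.1511422089065}
```

View pics/scene0.png

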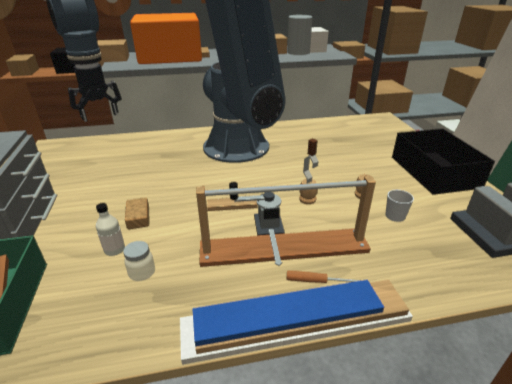

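View pics/top0.png

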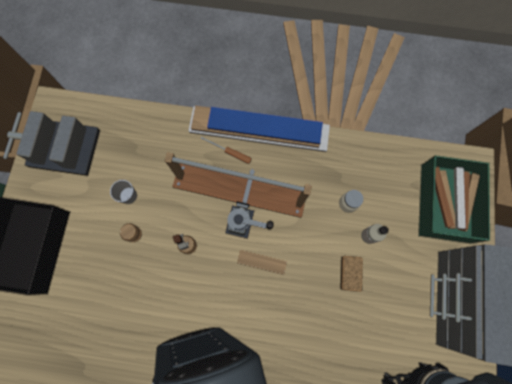

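The scene view shows the hanger at about (311,170), the rail from (203,190) to (370,182), the clamp hub at (269,203), the knob at (234,190) and the pointer tip at (278,262). In the top view the hanger is at (182,241), the hub at (238,218), the knob at (269,225) and the rail from (170,160) to (308,187).

Run:
```python
from h import *
class D(dict):pass
for n in('top','scene'):
    c=dict(np.load(f'pics/{n}0.npz'));P=cloud(c)
    print(n)
    # table check
    m=(abs(P[...,0]-300)<250)&(abs(P[...,1])<400)&(abs(P[...,2])<8);print('table z',np.median(P[m][:,2]))
    roi=(P[...,0]>220)&(P[...,0]<750)&(abs(P[...,1])<450)
    Pz=P[...,2]
    for lo,hi in((15,30),(30,60),(60,90),(90,125),(140,165),(185,225)):
        m=(roi&(Pz>lo)&(Pz<hi)).astype(np.uint8)
        k,l,s,ce=cv2.connectedComponentsWithStats(m)
        for i in range(1,k):
            if s[i,4]<12: continue
            q=P[l==i]; print((lo,hi),s[i,4],'px',ce[i].round(),'mean',q.mean(0).round(1),'min',q.min(0).round(),'max',q.max(0).round())
```

```text
top
table z -1.6006666209733895
(15, 30) 2199 px [239. 190.] mean [655.4  36.4  17.6] min [ 594. -191.   15.] max [720. 266.  30.]
(15, 30) 23 px [252. 172.] mean [724.8   1.9  19.9] min [716.  -7.  16.] max [735.  10.  24.]
(15, 30) 50 px [121. 191.] mean [591.6 434.8  22.3] min [557. 406.  15.] max [613. 447.  30.]
(15, 30) 20 px [132. 199.] mean [567.2 390.5  23.4] min [551. 382.  16.] max [592. 407.  30.]
(15, 30) 23 px [343. 206.] mean [ 649.3 -321.8   23.5] min [ 634. -347.   15.] max [ 676. -310.   30.]
(15, 30) 22 px [364. 236.] mean [ 557.3 -402.3   22.7] min [ 537. -421.   16.] max [ 587. -394.   30.]
(15, 30) 466 px [261. 262.] mean [425.1 -75.1  17.3] min [ 396. -156.   15.] max [454.   5.  23.]
(15, 30) 17 px [341. 263.] mean [ 460.3 -334.9   20.9] min [ 440. -336.   15.] max [ 483. -333.   30.]
(15, 30) 22 px [341. 280.] mean [ 404.6 -337.6   24.7] min [ 377. -340.   15.] max [ 434. -335.   29.]
(30, 60) 29 px [180. 175.] mean [670.4 239.3  45.8] min [660. 233.  31.] max [688. 254.  60.]
(30, 60) 107 px [118. 188.] mean [593.  436.6  46.2] min [552. 401.  31.] max [616.
[... 6235 characters left out ...]
.]
(140, 165) 56 px [233. 184.] mean [536.7 -82.4 149.3] min [522. -94. 140.] max [546. -71. 154.]
(140, 165) 101 px [365. 200.] mean [685.2 239.5 152.1] min [663. 232. 140.] max [694. 252. 165.]
(140, 165) 85 px [101. 206.] mean [ 570.2 -421.9  147.8] min [ 554. -435.  140.] max [ 581. -410.  151.]
(140, 165) 74 px [203. 212.] mean [ 653.1 -173.7  153.7] min [ 630. -185.  140.] max [ 657. -163.  165.]
(185, 225) 100 px [252. 119.] mean [224.9  31.7 208.3] min [220.   9. 185.] max [232.  52. 225.]
(185, 225) 112 px [312. 144.] mean [448.5 171.7 204.7] min [435. 161. 185.] max [459. 187. 221.]
(185, 225) 1194 px [285. 188.] mean [663.2  31.3 203.4] min [ 626. -185.  185.] max [694. 253. 215.]
```

Run:
```python
import cv2
a=cv2.imread('pics/top0.png')[140:280,110:320];cv2.imwrite('pics/topz.png',cv2.resize(a,None,fx=3.8,fy=3.8,interpolation=cv2.INTER_CUBIC))
a=cv2.imread('pics/scene0.png')[130:280,190:390];cv2.imwrite('pics/scz.png',cv2.resize(a,None,fx=4,fy=4,interpolation=cv2.INTER_CUBIC))
```

```text
(no output)
```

View pics/topz.png

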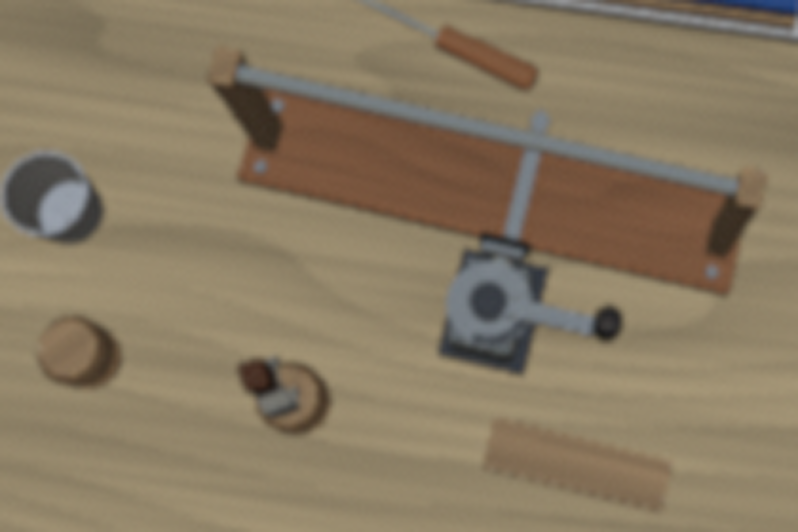

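View pics/scz.png

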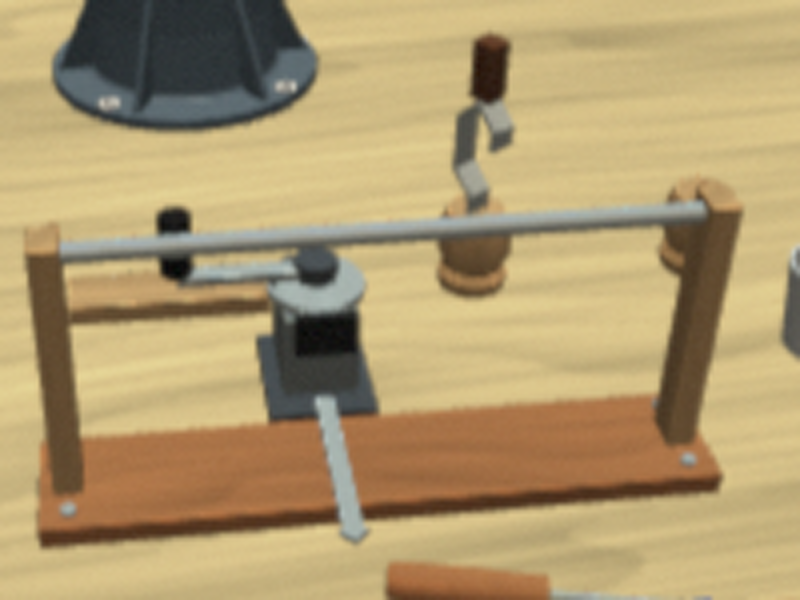

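```bash
cat > meas.py <<'E'
from h import *
def rail(c):
    P=cloud(c);hsv=cv2.cvtColor(c['color'],cv2.COLOR_BGR2HSV)
    m=(P[...,2]>185)&(P[...,2]<222)&(P[...,1]>-155)&(P[...,1]<225)&(P[...,0]>610)&(P[...,0]<710)
    out=[]
    for u in range(m.shape[1]):
        r=np.where(m[:,u])[0]
        if len(r)>=2 and len(r)==r[-1]-r[0]+1: out.append((u,r.mean(),len(r)))
    o=np.array(out);k=np.polyfit(o[:,0],o[:,1],1);res=o[:,1]-np.polyval(k,o[:,0])
    g=abs(res)<.8;k=np.polyfit(o[g,0],o[g,1],1)
    A,B=[plane(c,u,np.polyval(k,u),200) for u in(o[0,0],o[-1,0])]
    return A,B,g.sum(),P[m]
for n in('top','scene'):
    c=dict(np.load(f'pics/{n}0.npz'));A,B,k,pm=rail(c)
    if A[1]>B[1]:A,B=B,A
    d=(B-A)/np.linalg.norm(B-A);yaw=np.arctan2(-d[0],d[1])
    print(n,'rail',A.round(1),B.round(1),k,'yaw',yaw, 'x at y=35',A[0]+(35-A[1])*d[0]/d[1],'zmax',np.percentile(pm[:,2],[50,98]))
    P=cloud(c)
    # posts tops
    for s in (1,-1):
        m=(P[...,2]>203)&(P[...,2]<218)&(P[...,0]>615)&(P[...,0]<700)&((P[...,1]*s)>(228 if s>0 else 160))&(abs(P[...,1])<262)
        print(' post',m.sum(),(P[m].min(0)+P[m].max(0))/2,np.median(P[m],0))
    # pointer: grey on plank
    hsv=cv2.cvtColor(c['color'],cv2.COLOR_BGR2HSV)
    m=(P[...,2]<32)&(P[...,2]>12)&(P[...,0]>600)&(P[...,0]<745)&(abs(P[...,1])<80)&(hsv[...,1]<90)
    k,l,s,ce=cv2.connectedComponentsWithStats(m.astype(np.uint8))
    q=P[m]; print(' pointer',m.sum(),q.min(0),q.max(0),np.median(q,0))
    v,u=np.where(m); w=np.array([plane(c,a,b,20) for a,b in zip(u,v)])
    vx,vy,x0,y0=cv2.fitLine(w[:,:2].astype(np.float32),cv2.DIST_HUBER,0,.01,.01).ravel()
    print('  line',(vx,vy),(x0,y0),'yaw',np.arctan2(vy,vx))
    # intersection with rail
    t=np.linalg.solve(np.array([[vx,-d[0]],[vy,-d[1]]]),A[:2]-[x0,y0]);print('  mark',x0+t[0]*vx,y0+t[0]*vy)
    # knob, dark
    m=(P[...,2]>100)&(P[...,2]<158)&(P[...,0]>505)&(P[...,0]<565)&(P[...,1]<-60)&(P[...,1]>-110)&(hsv[...,2]<70)
    q=P[m];print(' knob',m.sum(),q.min(0),q.max(0),(q.min(0)+q.max(0))/2)
    m2=m&(P[...,2]>149);print('  top',m2.sum(),P[m2].mean(0))
    # pivot cap
    m=(P[...,2]>100)&(P[...,2]<130)&(P[...,0]>505)&(P[...,0]<575)&(P[...,1]>-15)&(P[...,1]<45)&(hsv[...,2]<75)
    q=P[m];print(' cap',m.sum(),q.min(0),q.max(0),(q.min(0)+q.max(0))/2)
    m=(P[...,2]>60)&(P[...,2]<75)&0==1
    # grip
    m=(P[...,2]>170)&(P[...,2]<225)&(P[...,0]>410)&(P[...,0]<480)&(P[...,1]<200)&(P[...,1]>140)
    q=P[m];print(' grip',m.sum(),q.min(0),q.max(0))
    t=q[q[:,2]>215];print('  top',len(t),t.min(0),t.max(0),t.mean(0), cv2.minAreaRect(t[:,:2].astype(np.float32)))
    m=(P[...,2]<72)&(P[...,2]>3)&(P[...,0]>400)&(P[...,0]<490)&(P[...,1]<210)&(P[...,1]>130)
    q=P[m];(cc,r)=cv2.minEnclosingCircle(q[:,:2].astype(np.float32));print(' foot',cc,r,q.min(0),q.max(0))
    # strap segments
    m=(P[...,2]<165)&(P[...,2]>72)&(P[...,0]>400)&(P[...,0]<490)&(P[...,1]<210)&(P[...,1]>130)
    for lo in range(70,225,12):
        q=P[(P[...,2]<lo+12)&(P[...,2]>=lo)&(P[...,0]>400)&(P[...,0]<490)&(P[...,1]<210)&(P[...,1]>130)]
        if len(q)>3:print('   ',lo,len(q),q.mean(0).round(1),cv2.minAreaRect(q[:,:2].astype(np.float32)))
E
python3 meas.py
```

```text
top rail [ 641.  -153.5  200. ] [674.1 223.4 200. ] 124 yaw -0.08740802240584439 x at y=35 657.5418882352803 zmax [203.82699359 208.51518093]
 post 75 [676.32230587 241.1073737  209.01112823] [676.34839322 243.40369784 209.78297236]
 post 76 [ 639.49881724 -172.79844517  209.16290867] [ 638.50831143 -172.47697092  209.87300369]
 pointer 168 [613.81786457 -67.70334776  12.17300667] [735.19121691  70.95395168  24.66744286] [665.2803673    6.78632882  19.51631775]
  line (np.float32(0.99617094), np.float32(-0.08742674)) (np.float32(667.9595), np.float32(6.95973)) yaw -0.087538496
  mark 655.1829440087272 8.081033899093471
 knob 42 [520.68166392 -88.99542992 120.27921618] [540.8521802  -71.4825918  153.27436439] [530.76692206 -80.23901086 136.77679029]
  top 23 [530.38675712 -81.86081837 151.07240804]
 cap 48 [526.88710616   7.39370284 103.3166602 ] [551.9575457   28.0908831  110.76191723] [539.42232593  17.74229297 107.03928872]
 grip 85 [429.28756933 160.74456231 173.92848781] [455.10403584 185.82732186 220.80870709]
  top 47 [431.2101191  161.84903418 215.14657369] [454.33185355 185.8
[... 4463 characters left out ...]
167091369628906), 32.64329528808594)
    166 22 [449.6 171.4 173.2] ((450.9695739746094, 173.70205688476562), (24.657381057739258, 14.440732955932617), 80.38350677490234)
    178 33 [450.2 171.3 184.1] ((451.2375793457031, 172.2106475830078), (24.972972869873047, 14.604308128356934), 74.91082763671875)
    190 31 [449.7 171.5 195.9] ((451.2090759277344, 170.79188537597656), (24.70720672607422, 16.891794204711914), 70.54255676269531)
    202 36 [448.6 170.9 207.7] ((449.2909240722656, 171.5277862548828), (26.845415115356445, 17.34758949279785), 70.25127410888672)
    214 31 [446.8 173.  218. ] ((445.4161071777344, 174.0118408203125), (22.27131462097168, 19.961965560913086), 23.92069435119629)
```

Call:
{"op": "send_rows", "data": {"plan": [[0,0,0,0,0,-10.26],[0,0,0,0,0,-10.26],[0,0,0,0,0,-10.26],[0,0,0,0,0,-10.26],[0,0,0,0,0,-10.26],[0,0,0,0,0,-10.26],[0,0,0,0,0,-10.26],[0,0,0,0,0,-10.26],[0,0,0,0,0,-10.26],[0,0,0,0,0,-10.26],[0,0,0,0,0,-10.26],[0,0,0,0,0,-10.26],[0,0,0,0,0,-10.26],[0,0,0,0,0,-10.26],[0,0,0,0,0,-10.26],[0,0,0,0,0,-10.26],[0,0,0,0,0,-10.26],[0,0,0,0,0,-10.26]], "grip": 1}}

```text
t: 2.35
eef_pos: [197.8, -459.0, 250.0]
tcp_rot: [-1.61, -2.697, -0.001]
ft_force: [-0.1, -0.7, 0.2]
gripper_width: 85.6
```

Call:
{"op": "send_rows", "data": {"plan": [[0.0246,0.0286,-0.002,0,0,0],[0.0246,0.0286,-0.002,0,0,0],[0.0246,0.0286,-0.002,0,0,0],[0.0246,0.0286,-0.002,0,0,0],[0.0246,0.0286,-0.002,0,0,0],[0.0246,0.0286,-0.002,0,0,0],[0.0246,0.0286,-0.002,0,0,0],[0.0246,0.0286,-0.002,0,0,0],[0.0246,0.0286,-0.002,0,0,0],[0.0246,0.0286,-0.002,0,0,0],[0.0246,0.0286,-0.002,0,0,0],[0.0246,0.0286,-0.002,0,0,0],[0.0246,0.0286,-0.002,0,0,0],[0.0246,0.0286,-0.002,0,0,0],[0.0246,0.0286,-0.002,0,0,0],[0.0246,0.0286,-0.002,0,0,0],[0.0246,0.0286,-0.002,0,0,0],[0.0246,0.0286,-0.002,0,0,0],[0,0,0,0,0,0],[0,0,0,0,0,0]]}}

```text
t: 4.85
eef_pos: [444.3, 173.1, 286.0]
tcp_rot: [-1.618, -2.693, 0.001]
ft_force: [-0.6, -0.7, -0.3]
gripper_width: 85.2
```

```bash
cat >> h.py <<'E'
from scipy.spatial.transform import Rotation as Ro
def pose():
    o=manip.get_obs();R=Ro.from_rotvec(o['tcp_rot']).as_matrix();return o,R
def to(x,y,z,yaw=None):
    o,R=pose();d=R.T@(np.array([x,y,z])-o['eef_pos'])
    a=np.degrees(np.arctan2(R[1,0],R[0,0]))
    print('t',o['t'],'pos',o['eef_pos'].round(1),'yaw',a.round(2),'F',o['ft_force'].round(1),'w',round(o['gripper_width'],1),'q',o['joint_positions'].round(2),'tilt',R[:,2].round(4))
    print('tool shift',d.round(1),'turn z', None if yaw is None else round(a-yaw,2))
E
python3 - <<'E'
from h import *
to(443.8,173.8,197,118)
c=shot('top','top1')
a=c['color'][200:290,130:250];cv2.imwrite('pics/t1z.png',cv2.resize(a,None,fx=6,fy=6,interpolation=cv2.INTER_CUBIC))
E
```

```text
t 4.85 pos [444.3 173.1 286. ] yaw 118.0 F [-0.6 -0.7 -0.3] w 85.2 q [ 0.37  0.16 -0.01  1.4  -0.   -0.12] tilt [-7.e-04 -4.e-04 -1.e+00]
tool shift [ 0.8 -0.1 89. ] turn z 0.0
```

View pics/t1z.png

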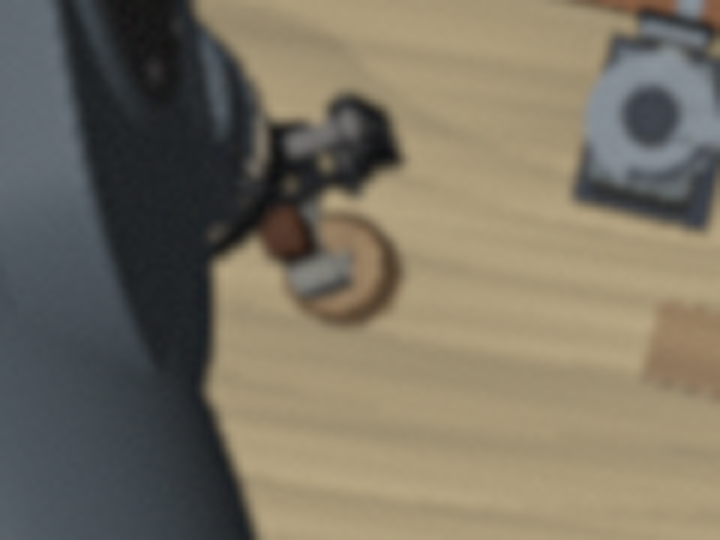

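The gripper is over the hanger (grip at zoom pixel (290,230)), aligned with the strap. Next I descend and close.

Call:
{"op": "send_rows", "data": {"plan": [[0.0008,0,0.015,0,0,0],[0,0,0.018,0,0,0],[0,0,0.018,0,0,0],[0,0,0.016,0,0,0],[0,0,0.012,0,0,0],[0,0,0.009,0,0,0],[0,0,0,0,0,0],[0,0,0,0,0,0]]}}

```text
t: 5.9
eef_pos: [444.4, 174.1, 198.7]
tcp_rot: [1.618, 2.692, 0.001]
ft_force: [0.8, -0.0, -0.5]
gripper_width: 85.5
```

Call:
{"op": "send_rows", "data": {"plan": [[0,0,0,0,0,0],[0,0,0,0,0,0],[0,0,0,0,0,0],[0,0,0,0,0,0],[0,0,0,0,0,0],[0,0,0,0,0,0],[0,0,0,0,0,0],[0,0,0,0,0,0]], "grip": 0}}

```text
t: 6.9
eef_pos: [444.4, 174.2, 198.5]
tcp_rot: [1.618, 2.692, 0.001]
ft_force: [-0.2, 1.3, 4.8]
gripper_width: 19.1
```

Run:
```python
from h import *
to(443.8,173.8,285,-4.99+90)
c=shot('scene','sc2')
a=c['color'][60:220,240:400];cv2.imwrite('pics/s2z.png',cv2.resize(a,None,fx=3.7,fy=3.7,interpolation=cv2.INTER_CUBIC))
```

```text
t 6.9 pos [444.4 174.2 198.5] yaw 117.99 F [-0.2  1.3  4.8] w 19.1 q [ 0.37  0.18 -0.2   1.18  0.   -0.11] tilt [ 4.e-04  2.e-04 -1.e+00]
tool shift [ -0.1  -0.7 -86.5] turn z 32.98
```

View pics/s2z.png

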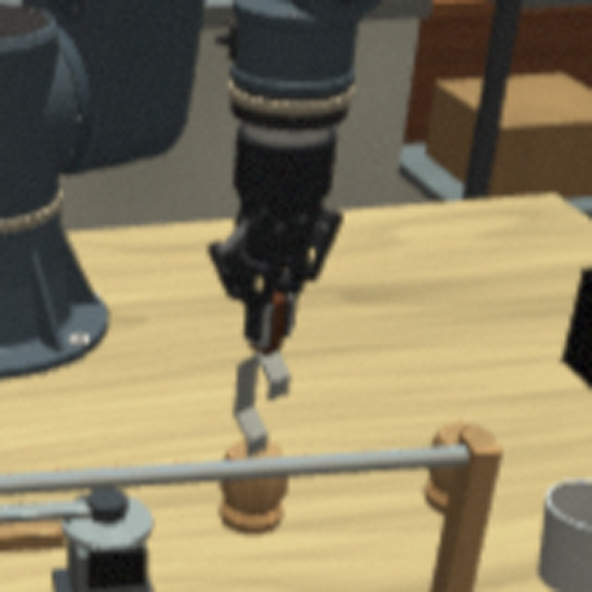

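Call:
{"op": "send_rows", "data": {"plan": [[0,0,-0.006,0,0,0],[0,0,-0.012,0,0,0],[0,0,-0.016,0,0,0],[0,0,-0.016,0,0,0],[0,0,-0.015,0,0,0],[0,0,-0.012,0,0,0],[0,0,-0.0085,0,0,0],[0,0,0,0,0,5.5],[0,0,0,0,0,5.5],[0,0,0,0,0,5.5],[0,0,0,0,0,5.5],[0,0,0,0,0,5.5],[0,0,0,0,0,5.5],[0,0,0,0,0,0],[0,0,0,0,0,0]]}}

```text
t: 8.82
eef_pos: [444.2, 174.1, 283.8]
tcp_rot: [-2.314, -2.125, 0.0]
ft_force: [1.0, 0.5, -2.0]
gripper_width: 19.2
```

Run:
```python
from h import *
to(595.5,129.6,284,85)
c=shot('scene','sc3');P=cloud(c)
a=c['color'][60:220,240:400];cv2.imwrite('pics/s3z.png',cv2.resize(a,None,fx=3.7,fy=3.7,interpolation=cv2.INTER_CUBIC))
d=dict(np.load('pics/sc3.npz'));
for n,c in(('scene',c),('top',shot('top','top3'))):
  P=cloud(c)
  for lo in range(80,270,12):
        q=P[(P[...,2]<lo+12)&(P[...,2]>=lo)&(P[...,0]>390)&(P[...,0]<500)&(P[...,1]<220)&(P[...,1]>120)]
        if len(q)>3:print(n,lo,len(q),q.mean(0).round(1),q.min(0).round(),q.max(0).round())
```

```text
t 8.825 pos [444.2 174.1 283.8] yaw 85.11 F [ 1.   0.5 -2. ] w 19.2 q [ 0.37  0.16 -0.01  1.4  -0.    0.46] tilt [-2.e-04 -1.e-04 -1.e+00]
tool shift [-31.5 154.5  -0.2] turn z 0.11
scene 80 25 [463.7 167.9  88.9] [447. 148.  85.] [471. 193.  92.]
scene 92 68 [460.9 167.5  98.9] [431. 146.  92.] [473. 198. 104.]
scene 104 40 [461.9 167.7 109.4] [438. 149. 104.] [474. 194. 116.]
scene 116 61 [463.1 166.  122.3] [434. 145. 116.] [473. 203. 128.]
scene 128 68 [464.3 167.  134.3] [434. 145. 128.] [475. 201. 140.]
scene 140 80 [460.9 168.3 145.9] [434. 145. 140.] [472. 202. 152.]
scene 152 101 [449.2 172.5 156.1] [421. 148. 152.] [470. 198. 164.]
scene 164 31 [442.9 174.1 170.5] [436. 163. 164.] [448. 185. 175.]
scene 176 38 [434.2 175.4 181.5] [427. 165. 176.] [443. 186. 188.]
scene 188 27 [426.3 176.  193.2] [422. 166. 188.] [432. 187. 200.]
scene 200 14 [426.1 170.7 205.1] [423. 165. 200.] [430. 182. 211.]
scene 212 25 [441.7 170.7 219.5] [420. 163. 212.] [465. 183. 224.]
scene 224 36 [452.3 171.5 229.5] [421. 162. 225.] [466. 183. 235.]
scene 236 47 [453.9 172.3 242. ] [426. 162. 236.] [464. 184. 248.]
scene 248 32 [448.3 173.4 253.3] [436. 164. 248.] [455. 185. 260.]
scene 260 35 [452.6 172.7 267.3] [444. 158. 261.] [456. 190. 272.]
top 92 16 [431.8 155.   97.3] [414. 147.  93.] [455. 174. 103.]
top 116 9 [437.4 149.7 123.7] [416. 145. 120.] [458. 159. 127.]
top 128 16 [432.1 153.3 134.2] [415. 145. 128.] [460. 194. 140.]
top 140 61 [427.  162.8 146.6] [413. 146. 140.] [456. 197. 152.]
top 152 43 [428.6 166.3 153.9] [418. 152. 152.] [441. 192. 158.]
top 164 4 [439.6 172.4 173.5] [438. 164. 171.] [442. 176. 175.]
top 176 18 [432.8 170.4 180.9] [425. 165. 176.] [438. 178. 187.]
top 188 4 [423.6 169.1 192.9] [421. 165. 189.] [427. 178. 197.]
top 224 4 [422.7 172.4 232. ] [422. 166. 226.] [424. 183. 235.]
top 236 28 [427.4 175.  240.3] [423. 166. 236.] [433. 186. 247.]
```

View pics/s3z.png

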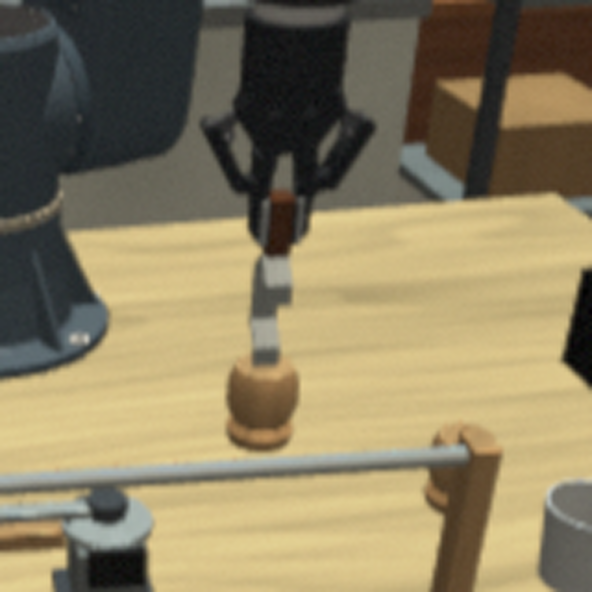

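Call:
{"op": "send_rows", "data": {"plan": [[-0.003,0.01,0,0,0,0],[-0.0035,0.018,0,0,0,0],[-0.0035,0.018,0,0,0,0.1],[-0.0035,0.018,0,0,0,0],[-0.0035,0.018,0,0,0,0],[-0.0035,0.018,0,0,0,0],[-0.0035,0.018,0,0,0,0],[-0.0035,0.018,0,0,0,0],[-0.003,0.012,0,0,0,0],[-0.001,0.0065,0,0,0,0],[0,0,0,0,0,0],[0,0,0,0,0,0]]}}

```text
t: 10.42
eef_pos: [595.0, 129.2, 284.0]
tcp_rot: [-2.318, -2.121, -0.0]
ft_force: [0.1, -0.2, -3.1]
gripper_width: 19.5
```

Run:
```python
from h import *
to(665.2,123.5,283.5,85)
```

```text
t 10.425 pos [595.  129.2 284. ] yaw 84.91 F [ 0.1 -0.2 -3.1] w 19.5 q [0.21 0.45 0.38 1.5  0.   0.3 ] tilt [ 1.e-04  1.e-04 -1.e+00]
tool shift [ 0.5 70.4  0.5] turn z -0.09
```

Call:
{"op": "send_rows", "data": {"plan": [[0,0.006,0,0,0,0],[0,0.009,0,0,0,0],[0,0.01,0,0,0,0],[0,0.01,0,0,0,0],[0,0.01,0,0,0,0],[0,0.01,0,0,0,0],[0,0.009,0,0,0,0],[0,0.0064,0,0,0,0],[0,0,0,0,0,0],[0,0,0,0,0,0]]}}

```text
t: 11.68
eef_pos: [665.4, 122.8, 283.8]
tcp_rot: [-2.318, -2.12, -0.0]
ft_force: [-0.1, 0.3, -2.6]
gripper_width: 19.1
```

Run:
```python
from h import *
to(665.2,123.5,243.2,85)
c=shot('scene','sc4')
a=c['color'][80:270,260:400];cv2.imwrite('pics/s4z.png',cv2.resize(a,None,fx=3.1,fy=3.1,interpolation=cv2.INTER_CUBIC))
```

```text
t 11.675 pos [665.4 122.8 283.8] yaw 84.89 F [-0.1  0.3 -2.6] w 19.1 q [0.18 0.63 0.68 1.62 0.   0.27] tilt [-0.  0. -1.]
tool shift [ 0.7 -0.2 40.6] turn z -0.11
```

View pics/s4z.png

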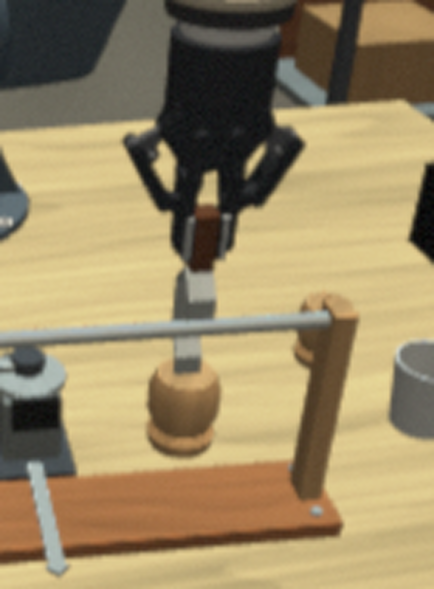

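The rail crosses in front of the stem, below the tip and above the foot, as it should. I'll lower it now.

Call:
{"op": "send_rows", "data": {"plan": [[0,0,0.004,0,0,0],[0,0,0.007,0,0,0],[0,0,0.008,0,0,0],[0,0,0.008,0,0,0],[0,0,0.006,0,0,0],[0,0,0.004,0,0,0],[0,0,0,0,0,0],[0,0,0,0,0,0]]}}

```text
t: 12.72
eef_pos: [665.6, 122.8, 247.1]
tcp_rot: [2.318, 2.12, 0.0]
ft_force: [0.2, 0.1, -2.6]
gripper_width: 19.2
```

Call:
{"op": "send_rows", "data": {"plan": [[0,0,0.001,0,0,0],[0,0,0.001,0,0,0],[0,0,0.001,0,0,0],[0,0,0,0,0,0]]}}

```text
t: 13.22
eef_pos: [666.1, 122.8, 244.6]
tcp_rot: [2.317, 2.119, 0.003]
ft_force: [2.4, -1.1, 5.2]
gripper_width: 19.5
```

Call:
{"op": "send_rows", "data": {"plan": [[0,0,-0.0005,0,0,0],[0,0,0,0,0,0],[0,0,0,0,0,0],[-0.004,0,0,0,0,0],[-0.007,0,0,0,0,0],[-0.008,0,0,0,0,0],[-0.008,0,0,0,0,0],[-0.008,0,0,0,0,0],[-0.008,0,0,0,0,0],[-0.008,0,0,0,0,0],[-0.007,0,0,0,0,0],[-0.006,0,0,0,0,0],[-0.006,0,0,0,0,0],[0,0,0,0,0,0],[0,0,0,0,0,0]]}}

```text
t: 15.1
eef_pos: [659.8, 52.9, 244.8]
tcp_rot: [2.318, 2.119, 0.002]
ft_force: [4.2, -1.4, 3.1]
gripper_width: 18.8
```

Run:
```python
from h import *
to(655.1,7.9,244.6,85)
c=shot('scene','sc5')
a=c['color'][80:270,190:390];cv2.imwrite('pics/s5z.png',cv2.resize(a,None,fx=3.1,fy=3.1,interpolation=cv2.INTER_CUBIC))
```

```text
t 15.1 pos [659.8  52.9 244.8] yaw 84.88 F [ 4.2 -1.4  3.1] w 18.8 q [ 0.08  0.57  0.48  1.48 -0.    0.17] tilt [ 1.6e-03 -1.0e-04 -1.0e+00]
tool shift [-45.2  -0.7   0.2] turn z -0.12
```

View pics/s5z.png

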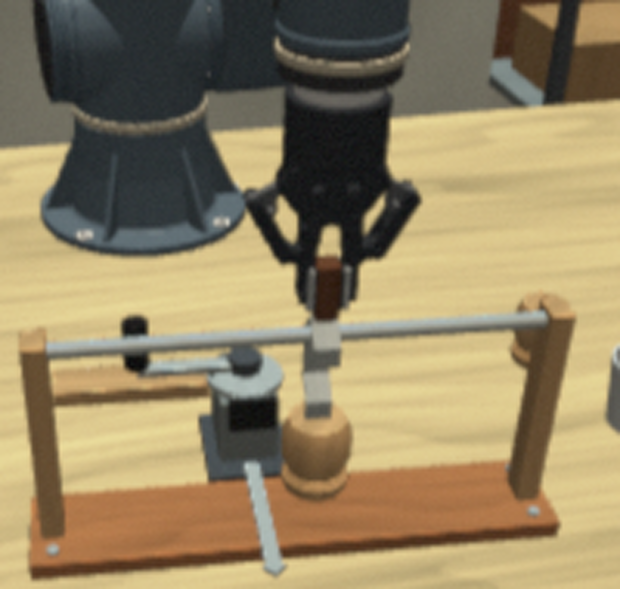

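Call:
{"op": "send_rows", "data": {"plan": [[-0.004,0.0005,0,0,0,0],[-0.006,0,0,0,0,0],[-0.006,0,0,0,0,0],[-0.006,0,0,0,0,0],[-0.006,0,0,0,0,0],[-0.006,0,0,0,0,0],[-0.006,0,0,0,0,0],[-0.005,0,0,0,0,0],[0,0,0,0,0,0],[0,0,0,0,0,0]]}}

```text
t: 16.4
eef_pos: [656.1, 8.1, 244.6]
tcp_rot: [2.318, 2.119, 0.001]
ft_force: [5.0, -2.0, 2.1]
gripper_width: 19.9
```

Run:
```python
from h import *
to(655.1,7.9,244.6,85)
c=shot('scene','sc6')
a=c['color'][100:280,190:390];cv2.imwrite('pics/s6z.png',cv2.resize(a,None,fx=3.3,fy=3.3,interpolation=cv2.INTER_CUBIC))
```

```text
t 16.4 pos [656.1   8.1 244.6] yaw 84.88 F [ 5.  -2.   2.1] w 19.9 q [ 0.01  0.56  0.46  1.47 -0.    0.1 ] tilt [ 1.e-03 -4.e-04 -1.e+00]
tool shift [-0.3 -1.  -0. ] turn z -0.12
```

View pics/s6z.png

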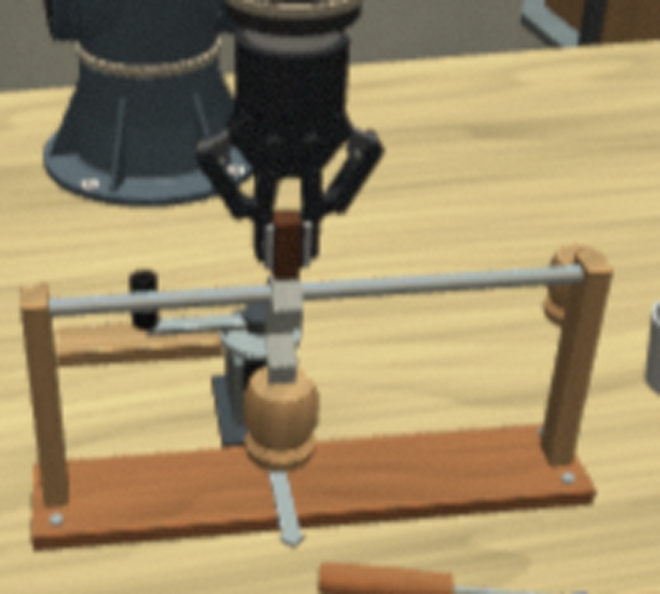

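Call:
{"op": "send_rows", "data": {"plan": [[0,0.001,0,0,0,0],[0,0,0,0,0,0],[0,0,0,0,0,0]]}}

```text
t: 16.82
eef_pos: [656.6, 8.2, 244.3]
tcp_rot: [-2.318, -2.12, 0.0]
ft_force: [0.6, -0.7, 2.6]
gripper_width: 19.0
```

Call:
{"op": "send_rows", "data": {"plan": [[0,0,0,0,0,0],[0,0,0,0,0,0],[0,0,0,0,0,0],[0,0,0,0,0,0],[0,0,0,0,0,0]], "grip": 0.5}}

```text
t: 17.45
eef_pos: [656.7, 8.1, 244.3]
tcp_rot: [-2.318, -2.12, 0.0]
ft_force: [0.3, 0.1, -0.9]
gripper_width: 42.9
```

Run:
```python
from h import *
to(655.1,7.9,244.6,85)
c=shot('scene','sc7')
a=c['color'][100:280,190:390];cv2.imwrite('pics/s7z.png',cv2.resize(a,None,fx=3.3,fy=3.3,interpolation=cv2.INTER_CUBIC))
```

```text
t 17.45 pos [656.7   8.1 244.3] yaw 84.89 F [ 0.3  0.1 -0.9] w 42.9 q [0.01 0.56 0.46 1.47 0.   0.1 ] tilt [-1.e-04  0.e+00 -1.e+00]
tool shift [-0.4 -1.6 -0.3] turn z -0.11
```

View pics/s7z.png

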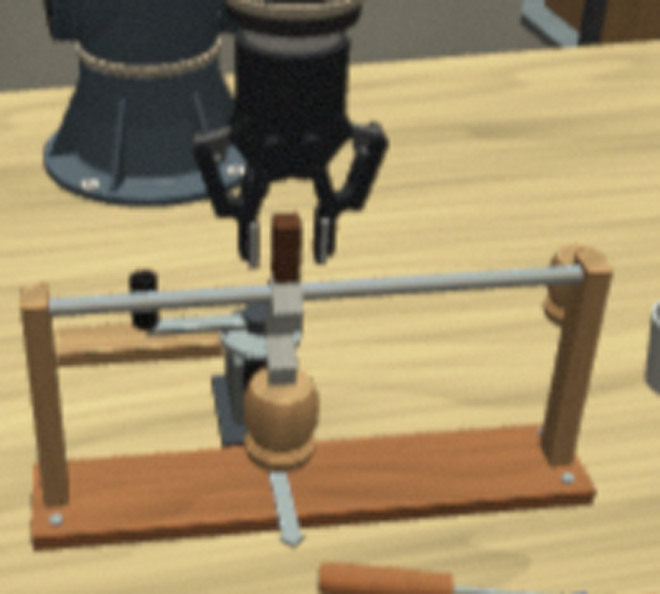

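The hanger hangs upright, centred over the pointer, with the fingers clear on both sides. I'll rise and go to the knob.

Call:
{"op": "send_rows", "data": {"plan": [[0,0,-0.006,0,0,0],[0,0,-0.012,0,0,0],[0,0,-0.015,0,0,0],[0,0,-0.015,0,0,0],[0,0,-0.012,0,0,0],[0,0,-0.008,0,0,0],[0,-0.02,0,0,0,0],[0,-0.03,0,0,0,0],[0,-0.03,0,0,0,0],[0,-0.03,0,0,0,0],[0,-0.005,0,0,0,9],[0,0,0,0,0,9],[0,0,0,0,0,9],[0,0,0,0,0,9],[0,0,0,0,0,9],[0,0,0,0,0,9],[0,0,0,0,0,9],[0,0,0,0,0,9],[0,0,0,0,0,9],[0,0,0,0,0,9]]}}

```text
t: 20.0
eef_pos: [542.2, 18.3, 312.7]
tcp_rot: [-3.138, 0.148, -0.0]
ft_force: [1.1, -0.1, -1.0]
gripper_width: 42.8
```

```bash
cat > chk.py <<'E'
from h import *
import sys
def chk(tag):
  for n in('scene','top'):
    c=shot(n,n+tag);P=cloud(c);hsv=cv2.cvtColor(c['color'],cv2.COLOR_BGR2HSV)
    ex=np.array([.9962,-.0872]);ey=np.array([.0872,.9962]);M=np.array([655.1,7.9])
    Q=np.dstack([(P[...,:2]-M)@ex,(P[...,:2]-M)@ey,P[...,2]])
    for nm,lo,hi in(('foot',46,112),('grip',222,268)):
        m=(Q[...,2]>lo)&(Q[...,2]<hi)&(abs(Q[...,0]) <45)&(abs(Q[...,1])<45)
        if m.sum()>5:
            q=Q[m];print(n,nm,len(q),'rail-frame min',q.min(0).round(1),'max',q.max(0).round(1))
    m=(P[...,2]>110)&(P[...,2]<158)&(P[...,0]>420)&(P[...,0]<565)&(P[...,1]<-5)&(P[...,1]>-110)&(hsv[...,2]<70)
    if m.sum()>5:q=P[m];print(n,'dark',len(q),q.min(0).round(1),q.max(0).round(1))
E
python3 - <<'E'
from chk import *
chk('8');to(531.8,-81.7,200,-5)
c=cv2.imread('pics/top8.png')[130:290,150:330];cv2.imwrite('pics/t8z.png',cv2.resize(c,None,fx=3.5,fy=3.5,interpolation=cv2.INTER_CUBIC))
E
```

```text
scene foot 433 rail-frame min [ -7.1 -28.5  46.8] max [ 31.5  30.  111.7]
scene grip 178 rail-frame min [ -7.7  -9.4 222.8] max [ 15.7  10.8 265.1]
scene dark 63 [532.1 -92.7 110.2] [546.6 -72.8 154.1]
top dark 37 [520.3 -89.  135.6] [540.6 -73.  153.9]
t 20.1 pos [542.2  18.3 312.7] yaw -5.24 F [0.7 0.2 0.1] w 42.8 q [0.03 0.31 0.24 1.51 0.   1.7 ] tilt [ 3.e-04  0.e+00 -1.e+00]
tool shift [ -1.3 100.6 112.7] turn z -0.24
```

View pics/t8z.png

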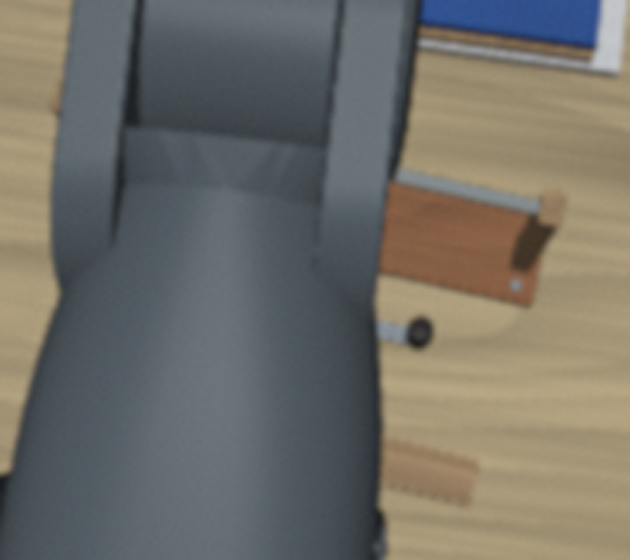

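View pics/scene8.png

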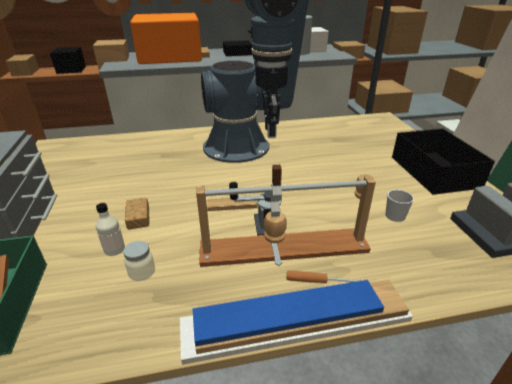

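Call:
{"op": "send_rows", "data": {"plan": [[0,0.012,0,0,0,-0.24],[-0.0013,0.025,0.005,0,0,0],[0,0.028,0.02,0,0,0],[0,0.023,0.03,0,0,0],[0,0.0126,0.03,0,0,0],[0,0,0.025,0,0,0],[0,0,0.01,0,0,0],[0,0,0,0,0,0],[0,0,0,0,0,0]], "grip": 0.7}}

```text
t: 21.22
eef_pos: [532.8, -81.8, 193.4]
tcp_rot: [3.139, -0.132, 0.002]
ft_force: [-0.4, -0.1, 0.8]
gripper_width: 60.1
```

Run:
```python
from h import *
to(531.8,-81.7,136,-5)
c=shot('scene','sc9')
a=c['color'][80:270,180:380];cv2.imwrite('pics/s9z.png',cv2.resize(a,None,fx=3.1,fy=3.1,interpolation=cv2.INTER_CUBIC))
```

```text
t 21.225 pos [532.8 -81.8 193.4] yaw -4.82 F [-0.4 -0.1  0.8] w 60.1 q [-0.15  0.31 -0.05  1.21 -0.    1.5 ] tilt [ 1.5e-03 -2.0e-04 -1.0e+00]
tool shift [-1.1 -0.  57.4] turn z 0.18
```

View pics/s9z.png

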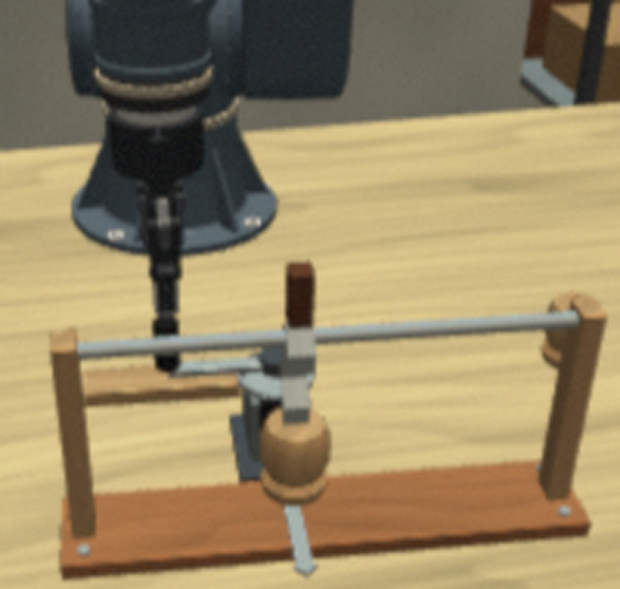

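The jaws straddle the knob's line. I'll descend and close.

Call:
{"op": "send_rows", "data": {"plan": [[-0.001,0,0.01,0,0,0],[0,0,0.014,0,0,0],[0,0,0.014,0,0,0],[0,0,0.012,0,0,0],[0,0,0.0074,0,0,0],[0,0,0,0,0,0],[0,0,0,0,0,0]]}}

```text
t: 22.15
eef_pos: [531.5, -81.7, 135.3]
tcp_rot: [3.139, -0.134, 0.001]
ft_force: [-0.3, -0.3, 0.3]
gripper_width: 59.7
```

Call:
{"op": "send_rows", "data": {"plan": [[0,0,0,0,0,0],[0,0,0,0,0,0],[0,0,0,0,0,0],[0,0,0,0,0,0],[0,0,0,0,0,0],[0,0,0,0,0,0]], "grip": 0}}

```text
t: 22.9
eef_pos: [532.1, -81.8, 135.5]
tcp_rot: [3.138, -0.134, 0.003]
ft_force: [5.0, -1.1, 3.9]
gripper_width: 23.0
```

Run:
```python
from h import *
to(531.8,-81.7,136,-5)
```

```text
t 22.9 pos [532.1 -81.8 135.5] yaw -4.87 F [ 5.  -1.1  3.9] w 23.0 q [-0.15  0.34 -0.16  1.07 -0.    1.5 ] tilt [ 1.8e-03 -3.0e-04 -1.0e+00]
tool shift [-0.3 -0.1 -0.5] turn z 0.13
```

Call:
{"op": "send_rows", "data": {"plan": [[-0.00872,-0.00038,0,0,0,5],[-0.00872,-0.00038,0,0,0,5],[-0.00872,-0.00038,0,0,0,5],[-0.00872,-0.00038,0,0,0,5],[-0.00872,-0.00038,0,0,0,5],[-0.00872,-0.00038,0,0,0,5],[0,0,0,0,0,0],[0,0,0,0,0,0]]}}

```text
t: 23.9
eef_pos: [483.5, -63.8, 135.4]
tcp_rot: [-2.996, 0.941, -0.003]
ft_force: [7.0, 2.6, 2.9]
gripper_width: 22.7
```

```bash
cat > lev.py <<'E'
from h import *
def lev():
    o,R=pose();ex=np.array([.9962,-.0872]);ey=np.array([.0872,.9962])
    p=o['eef_pos'][:2]-np.array([540.5,17.9]);x,y=p@ex,p@ey
    print('lever from TCP',np.arctan2(-x,-y).round(3),'r',np.hypot(x,y).round(1))
E
python3 - <<'E'
from lev import *
lev();to(449.8,-24.1,136,-65)
E
```

```text
lever from TCP 0.522 r 99.6
t 23.9 pos [483.5 -63.8 135.4] yaw -34.86 F [7.  2.6 2.9] w 22.7 q [-0.13  0.24 -0.3   1.03  0.    2.05] tilt [ 2.1e-03  5.0e-04 -1.0e+00]
tool shift [-50.3 -13.3  -0.6] turn z 30.14
```

Call:
{"op": "send_rows", "data": {"plan": [[-0.00872,-0.00038,0,0,0,5],[-0.00872,-0.00038,0,0,0,5],[-0.00872,-0.00038,0,0,0,5],[-0.00872,-0.00038,0,0,0,5],[-0.00872,-0.00038,0,0,0,5],[-0.00872,-0.00038,0,0,0,5],[0,0,0,0,0,0],[0,0,0,0,0,0],[0,0,0,0,0,0]]}}

```text
t: 25.02
eef_pos: [450.8, -24.4, 135.5]
tcp_rot: [-2.65, 1.684, -0.004]
ft_force: [11.2, 1.3, -3.5]
gripper_width: 22.8
```

Run:
```python
from lev import *
from chk import chk
lev();to(449.8,-24.1,136,-65);chk('10')
a=cv2.imread('pics/scene10.png')[80:270,180:380];cv2.imwrite('pics/s10z.png',cv2.resize(a,None,fx=3.1,fy=3.1,interpolation=cv2.INTER_CUBIC))
```

```text
lever from TCP 1.043 r 99.1
t 25.025 pos [450.8 -24.4 135.5] yaw -64.85 F [11.2  1.3 -3.5] w 22.8 q [-0.05  0.17 -0.39  1.01  0.    2.65] tilt [ 3.2e-03  2.0e-04 -1.0e+00]
tool shift [-0.7  0.8 -0.5] turn z 0.15
scene foot 450 rail-frame min [-41.5 -28.8  46.2] max [ 33.3  29.5 112. ]
scene grip 176 rail-frame min [ -7.8  -9.5 222.3] max [ 14.2  10.7 265.2]
scene dark 145 [440.2 -47.6 110.5] [468.8  -7.7 157. ]
top foot 146 rail-frame min [-34.1 -28.3  51.4] max [ 16.3  30.2 111.9]
top grip 81 rail-frame min [-11.2  -9.1 222.6] max [ 10.3  11.1 265.7]
```

View pics/s10z.png

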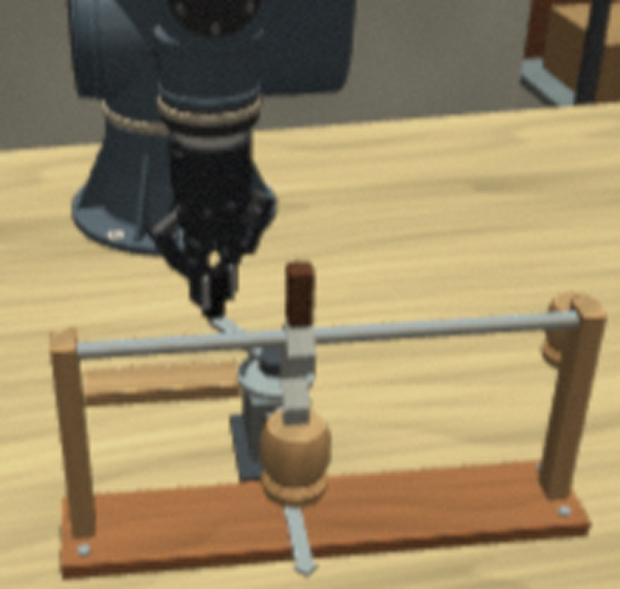

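Call:
{"op": "send_rows", "data": {"plan": [[-0.0012,0,0,0,0,0],[0,0,0,0,0,0],[0,0,0,0,0,0],[0,0,0,0,0,0],[0,0,0,0,0,0],[0,0,0,0,0,0]]}}

```text
t: 25.88
eef_pos: [450.5, -23.6, 135.5]
tcp_rot: [-2.65, 1.685, -0.005]
ft_force: [14.1, -3.0, -4.4]
gripper_width: 22.5
```

Run:
```python
from lev import *
from chk import chk
lev();to(449.8,-24.1,136,-65);chk('11')
for n in('scene','top'):
    d=cv2.absdiff(cv2.imread(f'pics/{n}11.png'),cv2.imread(f'pics/{n}0.png')).max(2)
    m=(d>40).astype(np.uint8);k,l,s,c=cv2.connectedComponentsWithStats(m)
    print(n,[list(x) for x in s[1:] if x[4]>25])
print(manip.get_obs()['qvel'].round(4))
```

```text
lever from TCP 1.051 r 99.1
t 25.875 pos [450.5 -23.6 135.5] yaw -64.89 F [14.1 -3.  -4.4] w 22.5 q [-0.05  0.17 -0.39  1.01 -0.    2.65] tilt [ 3.6e-03 -5.0e-04 -1.0e+00]
tool shift [ 0.1  0.9 -0.5] turn z 0.11
scene foot 455 rail-frame min [-42.7 -28.6  46.8] max [ 32.8  29.8 111.9]
scene grip 178 rail-frame min [ -8.8  -9.6 222. ] max [ 14.7  10.8 265.6]
scene dark 145 [440.9 -47.4 110.1] [469.9  -7.3 157.9]
top foot 149 rail-frame min [-34.8 -28.1  48.8] max [ 17.4  30.4 112. ]
top grip 81 rail-frame min [-12.1  -8.9 222.1] max [ 10.5  11.2 267.3]
scene [[np.int32(46), np.int32(0), np.int32(15), np.int32(6), np.int32(41)], [np.int32(62), np.int32(0), np.int32(24), np.int32(10), np.int32(171)], [np.int32(289), np.int32(14), np.int32(12), np.int32(7), np.int32(61)], [np.int32(292), np.int32(23), np.int32(7), np.int32(12), np.int32(38)], [np.int32(65), np.int32(30), np.int32(29), np.int32(5), np.int32(91)], [np.int32(274), np.int32(33), np.int32(23), np.int32(30), np.int32(401)], [np.int32(93), np.int32(40), np.int32(7), np.int32(14), np.int32(58)], [np.int32(216), np.int32(48), np.
[... 1173 characters left out ...]
np.int32(34), np.int32(10), np.int32(171)], [np.int32(264), np.int32(205), np.int32(23), np.int32(39), np.int32(526)]]
top [[np.int32(242), np.int32(167), np.int32(9), np.int32(11), np.int32(71)], [np.int32(162), np.int32(184), np.int32(121), np.int32(198), np.int32(13551)], [np.int32(229), np.int32(226), np.int32(22), np.int32(10), np.int32(49)], [np.int32(173), np.int32(234), np.int32(24), np.int32(21), np.int32(301)], [np.int32(155), np.int32(343), np.int32(9), np.int32(23), np.int32(104)], [np.int32(381), np.int32(362), np.int32(116), np.int32(22), np.int32(1453)], [np.int32(101), np.int32(372), np.int32(53), np.int32(12), np.int32(399)]]
[-0.0003 -0.0001  0.0012 -0.0008 -0.0002  0.0002]
```

View pics/top11.png

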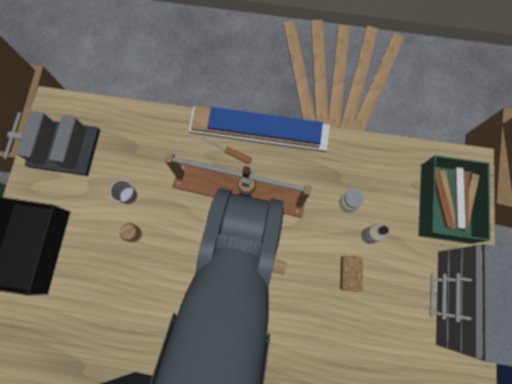

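The top view shows the hanger at the mark (246,178), the arm holding the lever, and the bystanders where they were. I'm handing in.

```bash
python3 -c "
from h import *
print(manip.close_job())"
```

```text
the job is handed in; nothing more can be done
None
```

I hooked the foot on the rail about 115 mm to the open side of the mark and slid it to the mark. I released it there, where it hung freely. I then gripped the lever's knob, swung it round to the fifth click, and handed in at about 26 s, still holding it.

**Last checks**
- **Lever:** it stands at about 1.05 rad, worked out from the tool position and the measured pivot. That pivot is good to about 2 mm, or 0.02 rad. The arm was at rest with the knob in the fingers at 22.5 mm opening.
- **Force:** the wrist read about 14 N sideways. That is a little above the 10 N the spring was said to give. I did not look into the difference; it may be the pad pressing on the foot.
- **Hanger:** it is about 1 mm from the mark along the rail, upright and seated, and the fingers are well away from it.
- **Bystanders:** comparing the first and last pictures showed changes only at the arm, lever and hanger. The arm hid part of the offcut in the top view.

No check failed.

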